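# Restock the empty shelf lane with the tall bottle

### The job

Slide the tall slim sauce bottle across the counter into the one empty lane of the lane rack, right back until it stands against the rack's back stop. Push it with the fingers low on its body so that it stays upright and on the counter all the way: do not lift, carry or tip it. Leave the products already in the other lanes, and everything else on the counter, where they are, and finish with the bottle standing free.

Things in the scene. Friction and masses are not known exactly. Their poses are not given: they have to be found in the camera images.
- tall_bottle: Tall slim round sauce bottle (amber, paper label, black cap), the tallest thing on the counter: 235 mm high, body 58 mm in diameter up to 135 mm, shoulders narrowing to a 24 mm neck above 175 mm, cap 28 mm. 0.3 to 0.5 kg, centre of mass about 85 mm up. Slides when pushed below about 30 mm, may tip when pushed higher. Origin: centre of its underside; z up.
- rack: Fixed lane rack, no floor: white back stop bar (40 mm high, 268 wide) and 4 aluminium dividers (4 mm thick, 28 high) reaching 120 mm from it towards the robot: 3 lanes, 84 mm clear, open to the robot, centres at y = -88, 0, 88 mm; one is empty. Origin: on the counter, middle of the stop's front face. x along the lanes into the stop, y to the left.
- liner: Thin (1 mm, flat, cannot be felt) black rubber liner, 105 x 70 mm, lying in the empty lane. Origin: on the counter on that lane's centre line, 30 mm in front of the stop's face, where the bottle's centre comes to stand (29 mm in front). x along the lane into the stop, y across it.
- jar: Squat glass jar, 62 mm in diameter, 105 mm high, standing in one of the other lanes against the stop. Leave it. Origin: centre of its underside.
- can: Food can, 62 mm in diameter, 110 mm high, standing in one of the other lanes against the stop. Leave it. Origin: centre of its underside.
- tub_a: Instant-noodle tub, black with white lid, 94 mm in diameter, 93 mm high, at the left. Leave it. Origin: centre of its underside.
- tub_b: A second such tub, 94 mm in diameter, 93 mm high, at the left. Leave it. Origin: centre of its underside.
- short_bottle: Short white bottle, 60 mm in diameter, 150 mm high, at the right. Leave it. Origin: centre of its underside.
- biscuit_carton: Flat cardboard carton, 60 x 150 x 45 mm high, at the right. Leave it. Origin: centre of its underside, long side along its y.
- price_gun: Grey and black pricing gun lying on the counter at the left, about 130 x 110 mm, 40 mm high. Leave it. Origin: under its barrel's centre.

How it is judged:
By the outcome, as a careful person would: the job done as asked, in the order asked, and still so for the second after the job is handed in, with the robot touching nothing.
It also fails if it takes over 58 s, if anything falls off the work surface, if the arm or the gripper's body presses on something with over 40 N, if the wrist force passes 120 N, or if a joint passes its speed limit or range.

### The arm

A 7-joint arm with a two-finger parallel gripper is mounted at the origin on the work surface. World frame = base frame: x ahead of the robot, y to its left, z up, the work surface at z = 0. Lengths are in m, angles in rad, forces in N, time in s.
With the tool pointing down it reaches from about 0.4 to 0.9 m from the base axis. Payload 5.5 kg.
Tool frame: the origin (TCP) lies at the very end of the fingers, on their centre line; the grasp point (between the pads) lies 19 mm behind it (env.grip_depth is the distance from the TCP to the grasp point, in m); x points along the fingers, y is the direction in which the jaws open and shut, and the axes are right-handed (so a half turn about x gives the same grasp; the last joint's range is limited). The gripper opens to 92 mm and grips with 3 to 60 N. Pads are 19 mm wide; open, the fingers measure 130 mm over their backs; the gripper's body (75 mm by 190 mm) begins 47 mm behind the grasp point.
Start: joints at [-1.036, 0.501, -0.427, 1.55, 0.221, 1.138, -0.21], TCP at [0.174, 0.626, 0.227] pointing down, gripper open.
Joint ranges: [-2.88, 2.88], [-0.31, 2.03], [-1.54, 1.56], [0.2, 2.42], [-1.41, 4.55], [0.19, 2.02], [-2.57, 2.57]. Speed limits (rad/s): [2.57, 2.57, 3.14, 3.14, 3.14, 3.14, 3.14].

### API

Orientations are given as a rotation vector (axis times angle).
In Python, from bench import env, planner, viewer, readout gives the robot as it stands. The module is installed in compiled form; this text tells all that it offers. Calls block until the motion is done:
- env.reach(position, orientation): joint-space move of the TCP to a pose.
- env.move_linear(position, speed=0.15, rot=None): straight line of the TCP; rot=None keeps the orientation; speed is the mean speed in m/s.
- env.set_joints(angles): joint-space move.
- env.open_gripper() and env.close_gripper(): open the fingers fully, or close them until they stop; the grip force is fixed at half the most.
- env.sleep(seconds).
- planner.solve_ik(position, orientation): joint angles nearest the present ones, or None.
- viewer.snapshot(name): name is "scene" or "top" or "wrist"; returns the picture (400x640x3 uint8, red, green, blue); there is no depth.
- viewer.camera_model(name): a dict with "fx", "fy", "cx", "cy" (pixels), "k1" (the pictures are not rectified: a ray, as slopes to the right and down, at radius r is drawn at 1 + k1 r^2 times it, then the intrinsics apply), "extrinsics" (4x4, takes a point from camera to world coordinates). Camera axes: x right, y down, z forward; pixel columns grow to the right and rows downward; lengths in m; the calibration is good to about 2 mm. A picture is of the moment at which its call begins: read the wrist's pose just before it. camera_model takes no time and is no camera call; for the wrist camera it gives the pose at the moment of the call.
A pose or a line that the arm cannot do raises env.PlanningError and nothing moves.
- env.job_done(): hands the job in, once; it reports no verdict.
Readings, each from a call of its own:
- readout.current_time_s(): time.
- readout.current_q(): joint angles.
- readout.current_joint_velocities(): joint speeds.
- readout.current_joint_efforts(): joint torques, N m.
- readout.current_tool_pos(): TCP position.
- readout.current_eef_rot(): TCP orientation.
- readout.current_ft_force(): force on the tool from outside, world axes, zero at the start.
- readout.current_wrist_torque(): the same for the moment, N m.
- readout.current_grip_width(): finger opening in m.
Only numpy, scipy, OpenCV 4.12 (cv2) and the standard library are available. Lean on these libraries where they do the work, as an engineer would, in place of code of your own. Each camera call takes 0.05 s, during which the arm holds its last target. There are 200 camera calls.

## Working session

There is one attempt and no reset: what is moved stays moved. The work goes in short steps, each a Python script; the robot and the scene stay as the last script left them, time stands still between calls to the robot, and variables do not carry over. Pictures are saved under pics/ and viewed, about 8 in all and at most 12, crops included, and the job is handed in when it is done.

```bash
mkdir -p pics; cat > h.py <<'E'
import numpy as np, cv2
from bench import env, planner, viewer, readout
def snap(n,f):
    m=viewer.camera_model(n); im=viewer.snapshot(n); cv2.imwrite('pics/'+f+'.png',im[:,:,::-1]); return im,m
def ray(m,u,v):
    d=np.array([(u-m['cx'])/m['fx'],(v-m['cy'])/m['fy']]); s=d.copy()
    for _ in range(30): s=d/(1+m['k1']*(s@s))
    E=np.array(m['extrinsics']); return E[:3,3],E[:3,:3]@np.array([s[0],s[1],1])
def plane(m,u,v,z):
    o,d=ray(m,u,v); return o+d*(z-o[2])/d[2]
def proj(m,p):
    E=np.array(m['extrinsics']); c=E[:3,:3].T@(np.asarray(p)-E[:3,3]); s=c[:2]/c[2]; s=s*(1+m['k1']*(s@s))
    return np.array([m['fx']*s[0]+m['cx'],m['fy']*s[1]+m['cy']])
E
python3 - <<'E'
from h import *
for n in('scene','top'):
    im,m=snap(n,n+'0'); print(n,np.round(m['extrinsics'],3).tolist(),m['fx'],m['k1'])
print(readout.current_eef_rot(),readout.current_time_s(),readout.current_grip_width())
E
```

```text
scene [[-0.799, 0.475, -0.37, 1.016], [0.602, 0.632, -0.488, 0.708], [0.002, -0.612, -0.791, 1.121], [0.0, 0.0, 0.0, 1.0]] 424.6038180447082 -0.006951961150463644
top [[-0.002, -0.997, 0.081, 0.371], [-1.0, 0.003, 0.001, 0.013], [-0.001, -0.081, -0.997, 1.422], [0.0, 0.0, 0.0, 1.0]] 444.7393083288048 -0.01880267059814965
[ 0.21193694  1.56051745 -0.21464506] 0.1 0.09177368771834331
```

View pics/top0.png

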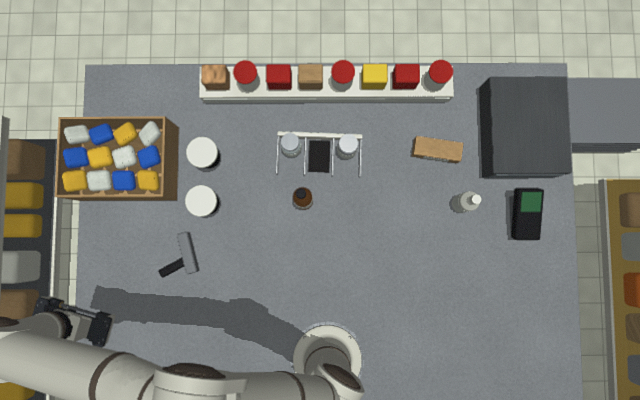

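View pics/scene0.png

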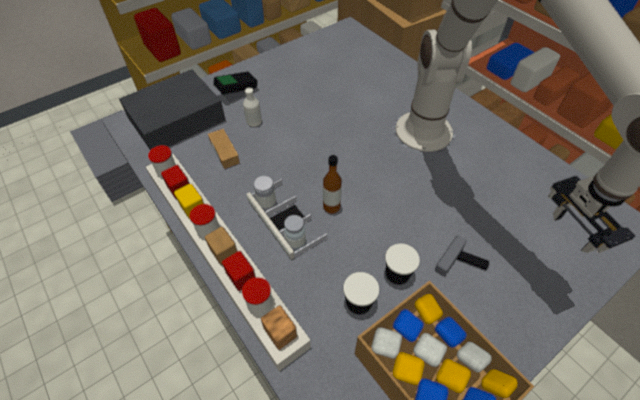

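Top view: the empty lane is the middle one, with the liner at (319,156); the bottle is at (302,198) and the stop bar runs from (278,134) to (362,137). The scene view agrees, with the bottle cap at (333,160) and its base at about (332,210). Next I measure these.

```bash
cat > meas.py <<'E'
from h import *
def blob(mask,box):
    u0,u1,v0,v1=box; k=np.zeros_like(mask,np.uint8); k[v0:v1,u0:u1]=mask[v0:v1,u0:u1]
    n,l,s,c=cv2.connectedComponentsWithStats(k.astype(np.uint8)); i=1+np.argmax(s[1:,4]); return (l==i),s[i],c[i]
E
python3 - <<'E'
from meas import *
top=cv2.imread('pics/top0.png')[:,:,::-1].astype(int); sc=cv2.imread('pics/scene0.png')[:,:,::-1].astype(int)
mt=viewer.camera_model('top'); ms=viewer.camera_model('scene')
dark=(top.max(2)<50)
m,s,c=blob(dark,(300,340,135,180)); print('liner',s,c)
pts=np.argwhere(m)[:,::-1].astype(np.float32); r=cv2.minAreaRect(pts); print(r)
W=np.array([plane(mt,*p,0.001)[:2] for p in pts],np.float32); print('liner world',cv2.minAreaRect(W), W.mean(0))
# stop bar white
wh=(top.min(2)>190)
m,s,c=blob(wh,(270,370,125,142)); pts=np.argwhere(m)[:,::-1]; W=np.array([plane(mt,*p,0.04)[:2] for p in pts],np.float32); print('stop',s,cv2.minAreaRect(W))
# bottle
d=(top.max(2)<60); 
m,s,c=blob(d,(288,318,180,215)); print('cap top',s,c,plane(mt,*c,0.235))
d=(sc.max(2)<60)
m,s,c2=blob(d,(320,345,150,172)); print('cap scene',s,c2)
amb=(sc[:,:,0]-sc[:,:,2]>40); m,s,c3=blob(amb,(318,348,165,225)); print('amber',s)
o1,d1=ray(mt,*c); o2,d2=ray(ms,*c2); A=np.c_[d1,-d2]; t=np.linalg.lstsq(A,o2-o1,rcond=None)[0]; print(o1+d1*t[0],o2+d2*t[1])
a=cv2.resize(cv2.imread('pics/top0.png')[120:220,260:380],None,fx=4,fy=4,interpolation=2)
b=cv2.resize(cv2.imread('pics/scene0.png')[145:260,240:360],None,fx=3.2,fy=3.48,interpolation=2)
im=np.zeros((400,800,3),np.uint8); im[:,:480]=a[:400]; w=min(320,b.shape[1]); im[:,480:480+w]=b[:400,:w]; cv2.imwrite('pics/z.png',im)
E
```

```text
liner [309 141  21  31 618] [318.84304207 155.97572816]
((319.0, 156.0), (30.0, 20.0), 90.0)
liner world ((0.6421514749526978, 0.0226224884390831), (0.06478061527013779, 0.09825708717107773), 89.8437728881836) [0.64213824 0.02313052]
stop [292 132  70  10 285] ((0.6960864067077637, -0.0011813193559646606), (0.21827703714370728, 0.023940810933709145), 87.60662841796875)
cap top [295 188  11  11  94] [300.31914894 193.08510638] [0.49678908 0.07129141 0.235     ]
cap scene [329 155   9  12  86] [332.56976744 160.6744186 ]
amber [324 166  17  26 299]
[0.49807441 0.07189095 0.22286702] [0.49769288 0.07223537 0.22284362]
```

View pics/z.png

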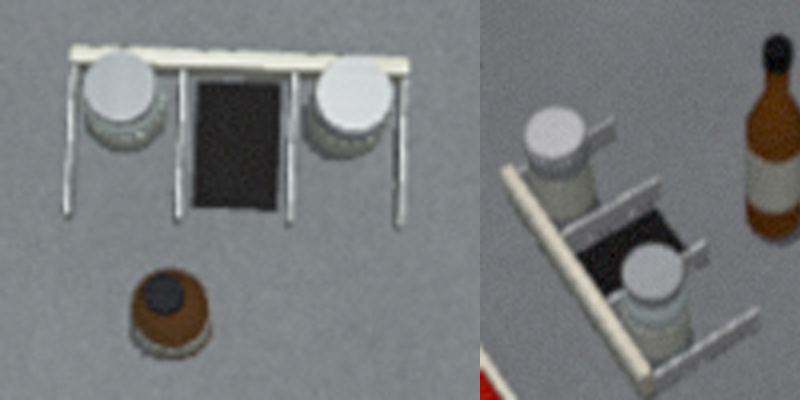

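The crop shows the rack slightly rotated. Divider front ends are at crop (67,217), (180,221), (290,223) and (400,227). The stop top's front edge runs from (70,62) to (408,74). The bottle leans toward the jar-side divider on the left, outside the rack.

```bash
python3 - <<'E'
from h import *
mt=viewer.camera_model('top')
f=lambda u,v,z:plane(mt,260+(u+.5)/4-.5,120+(v+.5)/4-.5,z)[:2].round(4)
for p in[(67,217),(180,221),(290,223),(400,227)]: print('front',f(*p,.028))
for p in[(73,75),(183,75),(293,78),(403,82)]: print('back',f(*p,.028))
for p in[(70,46),(70,62),(410,58),(410,74)]: print('stop',f(*p,.04))
for p in[(200,84),(280,84),(194,206),(277,210)]: print('liner',f(*p,.001))
for p in[(171,347)]: print('bottle near bottom',f(*p,.0))
for y,x in((.45,.05),):
  pass
from scipy.spatial.transform import Rotation as R
for yaw in(0,np.pi/2): 
  M=np.c_[[0,0,-1],[-np.sin(yaw),np.cos(yaw),0],np.cross([0,0,-1],[-np.sin(yaw),np.cos(yaw),0])]
  for p in[(.42,.1,.02),(.40,.1,.1),(.6,.02,.02),(.45,.09,.02)]: 
    q=planner.solve_ik(p,R.from_matrix(M).as_rotvec()); print(yaw,p,None if q is None else np.round(q,2))
E
```

```text
front [0.58   0.1574]
front [0.5766 0.068 ]
front [ 0.5747 -0.0189]
front [ 0.5713 -0.1058]
back [0.6941 0.1533]
back [0.6938 0.0657]
back [ 0.6911 -0.0218]
back [ 0.6877 -0.1093]
stop [0.7146 0.1546]
stop [0.7017 0.1545]
stop [ 0.7042 -0.114 ]
stop [ 0.6914 -0.1139]
liner [0.6926 0.0529]
liner [ 0.6924 -0.0119]
liner [0.5927 0.0578]
liner [ 0.5893 -0.0091]
bottle near bottom [0.4788 0.0762]
0 (0.42, 0.1, 0.02) [-0.1   0.45 -0.23  2.22  0.21  0.49  1.08]
0 (0.4, 0.1, 0.1) [-0.12  0.26 -0.21  2.23  0.08  0.66  1.18]
0 (0.6, 0.02, 0.02) [ 0.07  0.66 -0.2   1.81  0.19  0.69  1.34]
0 (0.45, 0.09, 0.02) [-0.07  0.49 -0.22  2.16  0.21  0.52  1.12]
1.5707963267948966 (0.42, 0.1, 0.02) [ 0.15  0.5  -0.52  2.21  0.48  0.54  2.4 ]
1.5707963267948966 (0.4, 0.1, 0.1) [ 0.75  0.62 -1.29  2.21  0.78  0.91  2.11]
1.5707963267948966 (0.6, 0.02, 0.02) [-0.9   1.24  1.35  1.84 -1.3   1.28 -2.28]
1.5707963267948966 (0.45, 0.09, 0.02) [ 0.18  0.53 -0.52  2.15  0.49  0.57  2.45]
```

```bash
cat >> h.py <<'E'
from scipy.spatial.transform import Rotation as R
def rot(psi,th,flip=0):  # psi push heading, th tilt from vertical
    x=np.array([np.sin(th)*np.cos(psi),np.sin(th)*np.sin(psi),-np.cos(th)]); y=np.array([-np.sin(psi),np.cos(psi),0])*(-1 if flip else 1)
    return R.from_matrix(np.c_[x,y,np.cross(x,y)]).as_rotvec()
E
python3 - <<'E'
from h import *
d=np.radians
for th in(35,40,45):
 for psi in(-40,-50,-65,-80,-2.1):
  for fl in(0,1):
   if psi>-10: P=[(.45,.03,.014),(.54,.026,.014),(.635,.023,.014),(.45,.03,.12)]
   else:
     u=np.array([np.cos(d(psi)),np.sin(d(psi))]); b=np.array([.498,.072]); P=[(*(b-u*.065),.2),(*(b-u*.065),.014),(*(b+u*.02),.014)]
   qs=[planner.solve_ik(p,rot(d(psi),d(th),fl)) for p in P]
   print(th,psi,fl,[None if q is None else np.round(q,1).tolist() for q in qs])
E
```

```text
35 -40 0 [[-0.7, 0.1, -0.1, 2.3, 0.9, 0.9, -0.5], [-0.9, 0.6, 0.1, 2.3, 1.3, 0.6, -1.2], [-0.8, 0.6, 0.3, 2.3, 1.4, 0.4, -1.1]]
35 -40 1 [[-0.1, 0.2, -0.8, 2.3, 1.0, 1.0, 2.5], [-0.3, 0.6, -0.5, 2.3, 1.5, 0.9, 1.9], [-0.2, 0.6, -0.4, 2.3, 1.6, 0.8, 2.0]]
35 -50 0 [[-0.7, 0.2, -0.1, 2.2, 0.8, 1.0, -0.6], [-0.9, 0.6, 0.1, 2.2, 1.1, 0.6, -1.1], [-0.7, 0.6, 0.2, 2.2, 1.2, 0.5, -1.0]]
35 -50 1 [[-0.1, 0.3, -0.7, 2.2, 0.9, 1.1, 2.4], [-0.3, 0.7, -0.5, 2.2, 1.3, 1.0, 1.9], [-0.2, 0.7, -0.4, 2.2, 1.4, 0.9, 2.0]]
35 -65 0 [[-0.8, 0.3, 0.0, 2.0, 0.7, 1.1, -0.7], [-0.8, 0.7, 0.1, 2.1, 0.8, 0.8, -1.0], [-0.7, 0.7, 0.1, 2.1, 0.9, 0.7, -0.9]]
35 -65 1 [[-0.2, 0.4, -0.7, 2.0, 0.9, 1.3, 2.3], [-0.3, 0.7, -0.5, 2.1, 1.1, 1.1, 1.9], [-0.2, 0.7, -0.5, 2.1, 1.2, 1.0, 2.0]]
35 -80 0 [[-0.8, 0.4, 0.1, 1.9, 0.5, 1.2, -0.8], [-0.8, 0.7, 0.1, 1.9, 0.6, 0.9, -1.0], [-0.7, 0.7, 0.1, 2.0, 0.7, 0.8, -0.9]]
35 -80 1 [[-0.2, 0.5, -0.6, 1.8, 0.8, 1.4, 2.1], [-0.3, 0.8, -0.5, 1.9, 1.0, 1.2, 1.9], [-0.2, 0.7, -0.5, 2.0, 1.0, 1.1, 1.9]]
35 -2.1 0 [None, None, [0.4, 0.7, -0.6, 2.2, 2.3, 0.5, -0.6], None]
35 -2.1 1 [Non
[... 1658 characters left out ...]
2, 1.4, 1.2, 1.8], [-0.3, 0.8, -0.4, 2.2, 1.5, 1.1, 1.8]]
45 -65 0 [[-0.9, 0.4, 0.1, 2.0, 0.7, 1.2, -0.8], [-0.9, 0.8, 0.1, 2.0, 0.8, 0.9, -1.1], [-0.8, 0.8, 0.2, 2.1, 1.0, 0.8, -1.1]]
45 -65 1 [[-0.3, 0.5, -0.7, 2.0, 1.0, 1.4, 2.1], [-0.4, 0.8, -0.5, 2.0, 1.2, 1.3, 1.8], [-0.3, 0.8, -0.5, 2.1, 1.3, 1.2, 1.9]]
45 -80 0 [[-0.9, 0.5, 0.1, 1.8, 0.6, 1.3, -0.9], [-0.9, 0.8, 0.1, 1.8, 0.6, 1.0, -1.1], [-0.8, 0.8, 0.2, 1.9, 0.7, 0.9, -1.1]]
45 -80 1 [[-0.3, 0.6, -0.6, 1.8, 0.9, 1.6, 2.0], [-0.4, 0.9, -0.5, 1.8, 1.0, 1.4, 1.8], [-0.3, 0.8, -0.4, 1.9, 1.1, 1.3, 1.8]]
45 -2.1 0 [None, None, [0.1, 0.7, -0.3, 2.3, 2.8, 0.7, -1.2], None]
45 -2.1 1 [None, None, [0.4, 0.8, -0.6, 2.3, 2.6, 0.8, 2.2], None]
```

```bash
python3 - <<'E'
from h import *
d=np.radians
for th in(26,30,34):
 for psi in(20,10,-2,-10,-20,-30):
  for fl in(0,1):
   r=[]
   for z in(.014,.06,.12):
    ok=[x for x in np.arange(.46,.66,.01) if planner.solve_ik((x,.0212+.036*(.696-x),z),rot(d(psi),d(th),fl)) is not None]
    r.append((round(min(ok),2),round(max(ok),2),len(ok)) if ok else None)
   print(th,psi,fl,r)
E
```

```text
26 20 0 [(np.float64(0.5), np.float64(0.65), 16), (np.float64(0.5), np.float64(0.65), 16), (np.float64(0.48), np.float64(0.65), 18)]
26 20 1 [(np.float64(0.5), np.float64(0.65), 16), (np.float64(0.5), np.float64(0.65), 16), (np.float64(0.48), np.float64(0.65), 18)]
26 10 0 [(np.float64(0.51), np.float64(0.65), 15), (np.float64(0.5), np.float64(0.65), 16), (np.float64(0.48), np.float64(0.65), 18)]
26 10 1 [(np.float64(0.51), np.float64(0.65), 15), (np.float64(0.51), np.float64(0.65), 15), (np.float64(0.49), np.float64(0.65), 17)]
26 -2 0 [(np.float64(0.5), np.float64(0.65), 16), (np.float64(0.5), np.float64(0.65), 16), (np.float64(0.49), np.float64(0.65), 17)]
26 -2 1 [(np.float64(0.51), np.float64(0.65), 15), (np.float64(0.51), np.float64(0.65), 15), (np.float64(0.5), np.float64(0.65), 16)]
26 -10 0 [(np.float64(0.5), np.float64(0.65), 16), (np.float64(0.5), np.float64(0.65), 16), (np.float64(0.49), np.float64(0.65), 17)]
26 -10 1 [(np.float64(0.5), np.float64(0.65), 16), (np.float64(0.51), np.float64(0.65), 15), (np.float64(0.5), np.float64(0.65), 16)]
26 -20 0 [(np.float64(0.49), n
[... 3058 characters left out ...]
 np.float64(0.65), 12)]
34 -10 1 [(np.float64(0.54), np.float64(0.65), 12), (np.float64(0.54), np.float64(0.65), 12), (np.float64(0.54), np.float64(0.65), 12)]
34 -20 0 [(np.float64(0.53), np.float64(0.65), 13), (np.float64(0.53), np.float64(0.65), 13), (np.float64(0.52), np.float64(0.65), 14)]
34 -20 1 [(np.float64(0.52), np.float64(0.65), 14), (np.float64(0.52), np.float64(0.65), 14), (np.float64(0.51), np.float64(0.65), 8)]
34 -30 0 [(np.float64(0.5), np.float64(0.65), 16), (np.float64(0.5), np.float64(0.65), 16), (np.float64(0.49), np.float64(0.65), 17)]
34 -30 1 [(np.float64(0.49), np.float64(0.65), 17), (np.float64(0.49), np.float64(0.65), 17), (np.float64(0.48), np.float64(0.65), 18)]
```

```bash
python3 - <<'E'
from h import *
d=np.radians
for th in(38,40,42):
  for fl in (0,1):
    ok=[x for x in np.arange(.5,.66,.005) if planner.solve_ik((x,.0212+.036*(.696-x),.014),rot(d(-2),d(th),fl)) is not None]; print(th,fl,min(ok),max(ok),len(ok))
b=np.array([.498,.072]); t=np.array([.575,.026]); v=t-b; psi=np.arctan2(v[1],v[0]); u=v/np.linalg.norm(v); th=d(32); o=rot(psi,th)
c=.029+.0095*np.cos(th)
env.close_gripper()
s=b-u*(c+.022)
print(psi,[planner.solve_ik((*p,z),o) is not None for p,z in((s,.16),(s,.014),(t-u*c,.014))])
env.reach((*(s-u*.0),.16),o); print(readout.current_tool_pos(),readout.current_time_s())
env.move_linear((*s,.014),.12)
print(readout.current_ft_force(),readout.current_tool_pos())
snap('scene','s1')
for f in np.linspace(.25,1,4):
    env.move_linear((*(s+(t-u*c-s)*f),.014),.05); print(np.round(readout.current_ft_force(),1))
print(readout.current_tool_pos(),readout.current_time_s(),readout.current_grip_width())
im,m=snap('scene','s2'); a=cv2.imread('pics/s1.png')[100:280,180:480]; b=cv2.imread('pics/s2.png')[100:280,180:480]
cv2.imwrite('pics/s12.png',cv2.resize(np.hstack([a,b]),None,fx=1.333,fy=1.333))
E
```

```text
38 0 0.56 0.6600000000000001 21
38 1 0.5650000000000001 0.6600000000000001 20
40 0 0.5700000000000001 0.6600000000000001 19
40 1 0.5750000000000001 0.6600000000000001 18
42 0 0.5800000000000001 0.6600000000000001 17
42 1 0.5850000000000001 0.6600000000000001 16
-0.5385074567115732 [True, True, True]
[0.44780673 0.10356845 0.16027091] 3.65
[ 0.04112401 -0.02305781  0.52905297] [0.44748849 0.10249027 0.01425379]
[ 0.3  0.2 -0.1]
[0.7 0.1 0.3]
[ 1.1 -0.5  0.2]
[ 0.6 -0.3 -0.6]
[0.54347792 0.04460456 0.01411548] 7.9 0.0002662972974446528
```

View pics/s12.png

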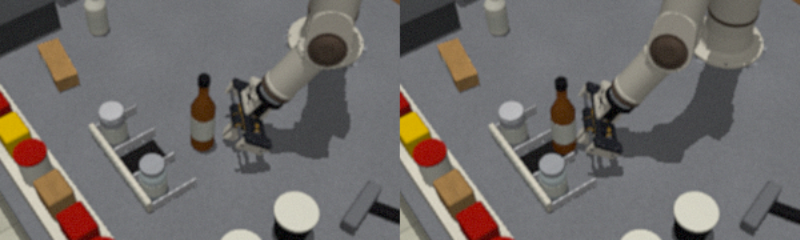

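The bottle slid upright to the lane mouth: its cap is now at (561,84) in the right half. I'll back off and measure its position.

```bash
cat >> meas.py <<'E'
def cap(f,guess):
    ps=[]
    for n in('top','scene'):
        im,m=snap(n,n+f); g=proj(m,(*guess,.222)).astype(int)
        mk,s,c=blob(im.max(2)<60,(g[0]-13,g[0]+13,g[1]-13,g[1]+13)); print(n,s,np.round(c,1)); ps.append(ray(m,*c))
    (o1,d1),(o2,d2)=ps; t=np.linalg.lstsq(np.c_[d1,-d2],o2-o1,rcond=None)[0]; print('cap',np.round(o1+d1*t[0],4),np.round(o2+d2*t[1],4))
    return (o1+d1*t[0]+o2+d2*t[1])/2
E
python3 - <<'E'
from meas import *
p=np.array(readout.current_tool_pos()); psi=-.5385; u=np.array([np.cos(psi),np.sin(psi),0])
env.move_linear(p-u*.07,.1)
cap('a',(.575,.026)); print(readout.current_time_s(),readout.current_tool_pos())
a=cv2.imread('pics/topa.png')[110:230,240:400]; cv2.imwrite('pics/ta.png',cv2.resize(a,None,fx=4,fy=4,interpolation=2))
E
```

```text
top [309 152  21  18 309] [318.6 159.2]
scene [296 158  10  11  85] [300.5 163. ]
cap [0.5892 0.022  0.2319] [0.5797 0.0304 0.2302]
8.9 [0.48385272 0.08026113 0.01429113]
```

View pics/ta.png

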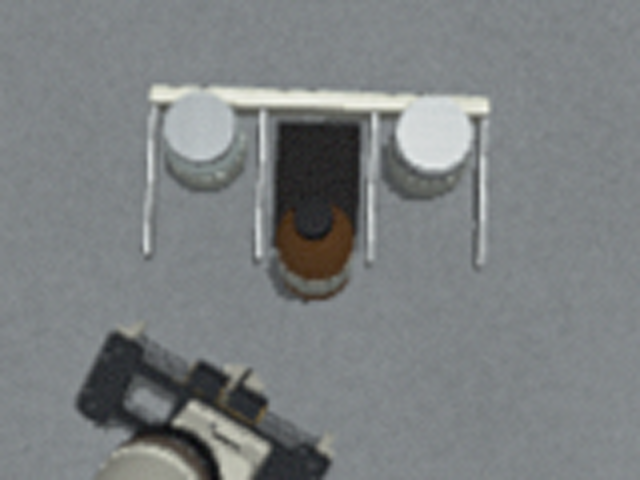

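Top crop: the bottle stands in the lane mouth, centred on the liner, with the cap at crop (314,218). The mask merged cap and liner in the top view, so I'll use the scene ray plus the hand-picked top pixel. Next is the push into the lane.

```bash
python3 - <<'E'
from h import *
d=np.radians
b1=plane(viewer.camera_model('scene'),300.5,163,.2228); b2=plane(viewer.camera_model('top'),318.5,164.5,.235); print(b1,b2)
b=(b1[:2]+b2[:2])/2; psi=-.036; lane=lambda x:.0212+.036*(.696-x)
th=d(30); o=rot(psi,th); c=.029+.0095*np.cos(th)
x0=max(.522,b[0]-c-.016); yb=b[1]; print('lane offset',b[1]-lane(b[0]),'x0',x0)
if abs(b[1]-lane(b[0]))>.009: raise SystemExit
P=lambda x:(x,lane(x),.014)
env.move_linear(P(x0),.08,rot=o); print(readout.current_ft_force(),readout.current_tool_pos())
x1=.617-c
env.move_linear(P(x1),.05); print('pushed',np.round(readout.current_ft_force(),1))
env.move_linear(P(x1-.006),.04)
o2=rot(psi,d(40)); env.move_linear(P(x1-.006),.05,rot=o2) if 0 else env.move_linear((x1-.007,lane(x1-.007),.0145),.01,rot=o2)
print(readout.current_tool_pos(),readout.current_ft_force(),readout.current_time_s())
snap('scene','s3'); snap('top','t3')
a=cv2.imread('pics/s3.png')[110:280,180:400]; b=cv2.imread('pics/t3.png')[100:270,210:400]
cv2.imwrite('pics/st3.png',cv2.resize(np.hstack([a,b]),None,fx=1.9,fy=1.9))
E
```

```text
[0.57604326 0.02454912 0.2228    ] [0.5741714  0.02237427 0.235     ]
lane offset -0.002090441643508384 x0 0.522Traceback (most recent call last):
  File "<stdin>", line 9, in <module>
bench.PlanningError: the arm cannot follow that straight line within its joint ranges
```

```bash
cat > p2.py <<'E'
from h import *
d=np.radians
psi=-.036; lane=lambda x:.0212+.036*(.696-x)
th=d(30); o=rot(psi,th); c=.029+.0095*np.cos(th); x0=.522
P=lambda x,z=.014:(x,lane(x)-.001,z)
p=readout.current_tool_pos()
env.move_linear((p[0],p[1],.1),.12)
env.reach(P(x0,.07),o); print(readout.current_tool_pos(),readout.current_q().round(2) if hasattr(readout.current_q(),'round') else readout.current_q())
env.move_linear(P(x0),.08); print(readout.current_ft_force(),readout.current_tool_pos())
x1=.617-c
env.move_linear(P(x1),.05); print('pushed',np.round(readout.current_ft_force(),1))
env.move_linear(P(x1-.006),.04)
env.move_linear(P(x1-.007,.0145),.01,rot=rot(psi,d(40)))
E
python3 p2.py; python3 - <<'E'
from h import *
print(readout.current_tool_pos(),readout.current_ft_force(),readout.current_time_s())
snap('scene','s3'); snap('top','t3')
a=cv2.imread('pics/s3.png')[110:280,180:400]; b=cv2.imread('pics/t3.png')[100:270,210:400]
cv2.imwrite('pics/st3.png',cv2.resize(np.hstack([a,b]),None,fx=1.9,fy=1.9))
E
```

```text
[0.52189529 0.02666569 0.06958026] [ 0.02  0.35 -0.22  2.42  2.24  0.22 -0.84]
[ 0.14381141 -1.36222289  0.43164151] [0.52226513 0.02677561 0.0143326 ]
pushed [-0.5  0.4 -0.1]
[0.57221489 0.02430466 0.01365758] [-0.44038561 -0.33244263  0.6382488 ] 13.625
```

View pics/st3.png

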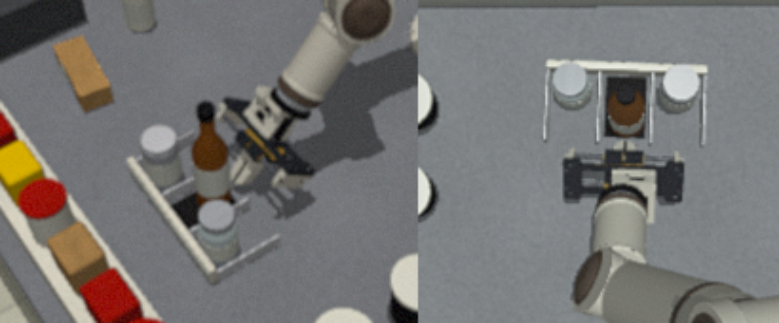

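The bottle is upright in the lane, with the gripper behind it and clear of the jar and can. Now I push slowly to the stop, watching the force.

```bash
python3 - <<'E'
from meas import *
psi=-.036; lane=lambda x:.0212+.036*(.696-x)
P=lambda x,z=.014:(x,lane(x)-.001,z)
env.move_linear(P(.618),.04); f0=None
x=.618
while x<.6385:
    x+=.002; env.move_linear(P(x),.02); f=np.array(readout.current_ft_force()); print(round(readout.current_tool_pos()[0],4),f.round(1))
    if f[0]<-6 or f[0]>6: break
env.sleep(.2); print(readout.current_ft_force())
p=readout.current_tool_pos()
env.move_linear((p[0]-.05,p[1]+.0018,p[2]),.06); 
print(readout.current_time_s())
snap('scene','s4'); snap('top','t4')
a=cv2.imread('pics/s4.png')[130:250,220:360]; b=cv2.imread('pics/t4.png')[110:230,250:390]
cv2.imwrite('pics/st4.png',cv2.resize(np.hstack([a,b]),None,fx=2.85,fy=2.85,interpolation=2))
E
```

```text
0.62 [-0.8 -0.6  0.2]
0.6222 [-0.6  0.1  0.2]
0.6242 [-0.9  0.5 -0.2]
0.6262 [-1.2 -0.1 -0.1]
0.6282 [-1.   0.9 -0.9]
0.6302 [-0.8  0.1  0.3]
0.632 [-0.8  0.8  1. ]
0.6326 [-7.6 -0.6  4.9]
[-7.10484398 -0.97287331  4.9038725 ]
18.2167
```

View pics/st4.png

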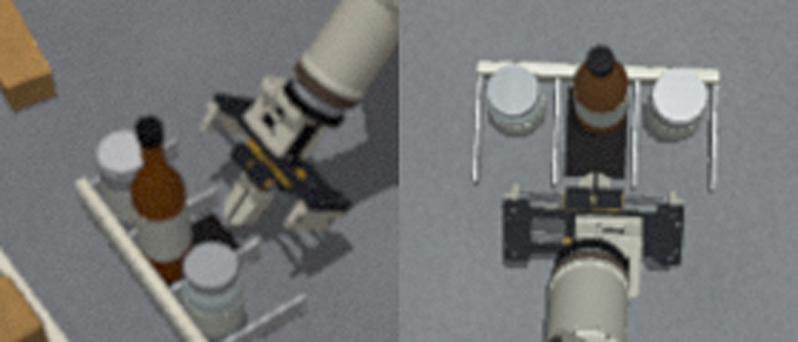

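The force rose sharply at TCP x = 0.6326, against 0.631 predicted for contact with the stop. The bottle stands upright at the stop and centred. I'll move clear, check the cap position and the other items, and hand in.

```bash
python3 - <<'E'
from meas import *
p=readout.current_tool_pos()
try: env.move_linear((p[0],p[1],.2),.15)
except Exception as e: print(e); env.move_linear((p[0]+.0,p[1],.08),.1)
env.sleep(.5)
c=cap('f',(.667,.022)); psi=-.036; v=c[:2]-np.array([.696,.0212]); print('along',v[0]*np.cos(psi)+v[1]*np.sin(psi),'across',-v[0]*np.sin(psi)+v[1]*np.cos(psi))
a=cv2.imread('pics/top0.png').astype(int); b=cv2.imread('pics/topf.png').astype(int); D=(abs(a-b).max(2)>45)
for n,(u0,u1,v0,v1) in dict(jar_can_L=(275,303,128,165),R=(336,365,128,165),tubs=(180,222,130,220),gun=(155,202,228,280),white=(450,485,188,215),carton=(410,466,132,165)).items(): print(n,D[v0:v1,u0:u1].sum())
print(readout.current_time_s(),readout.current_ft_force())
i=np.hstack([cv2.imread('pics/topf.png')[50:300,130:500],cv2.imread('pics/scenef.png')[80:330,150:500]]); cv2.imwrite('pics/f.png',i)
E
```

```text
the arm cannot follow that straight line within its joint ranges
top [315 127  11  10  83] [320.3 131.7]
scene [268 171   9  12  89] [272.2 176.3]
cap [0.6674 0.0175 0.2225] [0.6671 0.0178 0.2224]
along -0.028639317530850042 across -0.0045950411725039254
jar_can_L 0
R 0
tubs 0
gun 0
white 0
carton 0
19.7333 [0.19468985 0.02671459 0.40378266]
```

View pics/f.png

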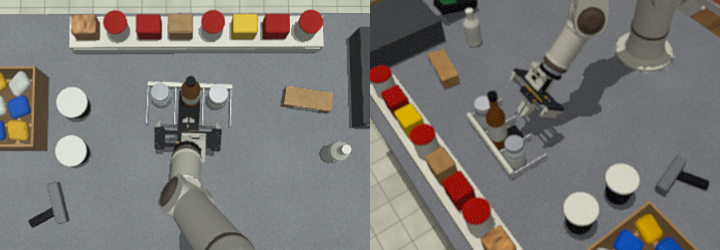

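The bottle is 28.6 mm from the stop face (29 expected), upright and 4.6 mm off the lane centre. Nothing else has moved, and the gripper is clear of everything.

```bash
python3 -c "
from h import *
print(readout.current_tool_pos()); env.job_done()"
```

```text
[0.58314451 0.02434776 0.07991211]
the job is handed in; nothing more can be done
```

The bottle is standing upright against the back stop of the middle lane, which was the empty one, and the job is handed in. I pushed it with closed, tilted fingers about 20 mm above the counter. The first push was diagonal to the lane mouth and the second ran along the lane. I stopped when the force rose to about 7.6 N at the place where I expected the stop.

**Last checks:**
- **Bottle position:** triangulating the cap puts it 28.6 mm in front of the stop (29 mm expected). It is about 4.6 mm right of the lane centre, within the lane's clearance.
- **Other items:** comparing top views from before and after showed no change around the jar, can, tubs, pricing gun, white bottle or carton.
- **Robot:** the gripper was backed off and touching nothing. The last clock reading before hand-in was 19.7 s.

**What failed or disagreed:**
- Two straight-line moves were refused as out of joint range, and I replaced them with feasible ones.
- One cap measurement merged with the black liner in the top view. I replaced it with the scene view plus a hand-picked pixel.
- Because of the second refused move, the gripper finished only 80 mm up, about 50 mm behind the bottle, instead of 200 mm up as planned.

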